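# Is the alloy box really empty?

### The arm

A 6-joint arm with a two-finger parallel gripper is mounted at the origin on a cart in front of the work surface, level with it; the furniture and walls round the work are solid. World frame = base frame: x ahead of the robot, y to its left, z up, the work surface at z = 0. Lengths are in mm, angles in rad, forces in N, time in s.
With the tool pointing down it reaches from about 425 to 950 mm from the base axis. Payload 3.5 kg.
Tool frame: the origin (TCP) lies at the very end of the fingers, on their centre line; the grasp point (between the pads) lies manip.tcp_to_grasp behind it (manip.tcp_to_grasp is the distance from the TCP to the grasp point, in mm); z points along the fingers, x is the direction in which the jaws open and shut, and the axes are right-handed (so a half turn about z gives the same grasp; the last joint's range is limited). The gripper opens to 85 mm and grips with 20 to 120 N. Pads are 22 mm wide; open, the fingers measure 114 mm over their backs; the gripper's body (76 mm by 85 mm) begins 54 mm behind the grasp point. The pads swing forward as they close: fully open they stand 13 mm farther back than shut.
Start: joints at [1.146, 0.286, 1.577, -0, 1.279, -0.15], TCP at [183.128, 649.669, 231.325] pointing down, gripper open.
Joint ranges: [-2.77, 2.77], [-0.9, 2.22], [0.21, 2.48], [-1.53, 4.67], [0.24, 2.81], [-2.84, 2.84]. Speed limits (rad/s): [2.79, 2.79, 3.14, 3.14, 3.14, 3.14].

### API

Orientations are given as a unit quaternion [x, y, z, w].
In Python, from plant import manip gives the robot as it stands. The module is installed in compiled form; this text tells all that it offers.
- The arm moves only by the tool send_rows, never from a script. Its arguments are lists of equal length, an entry for each row: "jaw": the closure in counts, from 0 (fully open) to 255 (shut); "dp": the shift along the tool's x, y, z in units of 40 mm (1.0 is 40 mm), a list of three; "rot": the turn, a rotation vector about the tool's x, y, z in units of 6 degrees (1.0 is 6 degrees), a list of three. A call has 1 to 20 rows; each row is the pose to reach, as a shift and turn from the pose measured when the call began, along the tool's axes at that moment; what a row does not reach only later rows make up. A row lasts 1/12 s, in which the tool goes at most 41.7 mm and 7.16 degrees, less where a joint would pass 70% of its speed; a pose out of reach is approached as far as the arm can. A call with a gripper value outside its range is refused whole. The fingers move at their own pace and stop on an object; "grip_force" is the grip in N (left out, the last holds). Time passes only in rows, so rows that repeat a pose let the fingers close. It gives the time, the measured TCP pose, the force and the opening at its end, in the units of the state.
- manip.read_state(): the state, without advancing time (a new reading comes with each control period).
- manip.grab_frame(name): name is "scene" or "top" or "wrist"; returns the picture (420x560x3 uint8, red, green, blue); there is no depth.
- manip.calibration(name): a dict with "K" (3x3 intrinsics, pixels), "world_from_camera" (4x4, takes a point from camera to world coordinates). Camera axes: x right, y down, z forward; pixel columns grow to the right and rows downward; lengths in mm; the calibration is good to about 2 mm. A picture is of the moment at which its call begins: read the wrist's pose just before it. calibration takes no time and is no camera call; for the wrist camera it gives the pose at the moment of the call.
- manip.sign_off(): hands the job in, once; it reports no verdict.
The state is a dict: "time": time; "qpos": joint angles; "dq": joint speeds; "effort": joint torques, N m; "position": TCP position; "tcp_rot": TCP orientation; "force": force on the tool from outside, world axes, zero at the start; "moment": the same for the moment, N m; "gripper_width": finger opening in mm.
Only numpy, scipy, OpenCV 4.12 (cv2) and the standard library are available. Lean on these libraries where they do the work, as an engineer would, in place of code of your own. Each camera call takes 0.05 s, during which the arm holds its last target. There are 200 camera calls.

### The job

The blue-lidded ingot box in the steel caddy is said to be empty, but precious metal must not go out with it. Lift it clear and, lid always uppermost, rock it end to end, twice over and about 30 degrees each way, feeling for a knock or extra weight. Then let it down gently, without dropping it, upright and fully home in the green stand if it is empty or in the red stand if an ingot is still inside; leave the grey-lidded box and the other things where they are.

Things in the scene. Friction and masses are not known exactly. Their poses are not given: they have to be found in the camera images.
- alloy_box: the box to check: white plastic ingot box, blue flip lid (fast shut), 60 (x) x 40 (y) x 78 (z) mm; origin at the centre of its underside, z up. Its ends (60 mm apart along x) and broad faces (40 mm apart along y, blank label) are flat up to 66 mm; above, the lid's end shoulders slope in to 34 mm. Black thumb tab on the +x shoulder. At the start in one slot of the caddy, underside 8 mm up.
- alloy_box_mid (a point): a point on the box's axis 50 mm above its underside, a good height to grip either pair of faces. The box weighs 0.126 to 0.154 kg empty; a forgotten ingot is a loose metal slug, 22 mm in diameter, 28 mm long, 0.12 kg, that rolls along the box's x and knocks at the ends when the box is rocked.
- stock_box: a box of the same size and axes with a grey lid, standing in the caddy's other slot; stock in use, leave it there.
- caddy: heavy fixed steel caddy: base 84 (x) x 112 (y) x 8 mm, origin at the centre of its underside; three upright cheeks (50 mm long in x, 4 mm thick, tops 58 mm above the bench) at own y = -48, 0, +48 mm. The two 44 mm slots between them are open at the ends (x) and above: a box in a slot has its x along the caddy's x, can be reached only by its ends and is drawn straight up.
- green_stand: fixed green plastic pocket stand for EMPTY boxes. Base 90 (x) x 66 (y) x 6 mm, origin at the centre of its underside, z up. Pocket 66 (x) x 46 (y) mm, open above; end walls across x are closed; each long side (+y, -y) has only an 11 mm strip at each corner, with a 44 mm wide notch for fingers between. All walls reach 72 mm above the bench.
- green_stand_floor (a point): centre of the green pocket's floor, 6 mm above the bench. A box goes in upright, its x along the stand's x (either way round), held by its broad faces with the fingers in the notches; held by its ends, the fingers would meet the end walls. Home, its underside is on this floor.
- red_stand: fixed red plastic pocket stand for boxes that STILL HOLD METAL; same shape, sizes and axes as the green stand. The two stands may stand in either place.
- red_stand_floor (a point): the same point of the red stand: centre of its pocket's floor, 6 mm above the bench.
- wax_block: loose pink wax block, 22 x 45 x 11 mm, a bystander; origin at the centre of its underside.
- plaster_base: loose white plaster casting base, 53 x 53 x 33 mm, a bystander; origin at the centre of its underside.
- arch_model: loose yellow stone model of an upper jaw, 59 x 66 x 30 mm, a bystander; origin at the centre of its underside.
- wax_knife: loose blue-handled plaster knife, 188 mm long along its own y, 21 mm thick, a bystander; origin at the middle of its underside.
Mind the look-alikes: they are no part of the job. What is shaped like the alloy_box but yellow is not meant. There is more than one size of the red_stand; the job needs the larger.

How it is judged:
By the outcome, as a careful person would: the job done as asked, in the order asked, and still so for the second after the job is handed in, with the robot touching nothing.
It also fails if it takes over 64 s, if anything falls off the work surface, if the arm or the gripper's body presses on something with over 40 N, if the wrist force passes 120 N, or if a joint passes its speed limit or range.

## Working session

There is one attempt and no reset: what is moved stays moved. The work goes in short steps, Python scripts to look and compute and a tool call to move; the robot and the scene stay as the last step left them, time stands still between calls to the robot, and variables do not carry over. Pictures are saved under pics/ and viewed, on a budget of 10 in all, crops included, one or two more only if the job needs it, and the job is handed in when it is done.

Besides the shell and the picture viewer there is one more tool, called after "Call:" as a command line: name --argument value ..., lists and objects as JSON in quotes. send_rows: Moves the arm, as the interface text tells. Its arguments: {"type":"object","properties":{"jaw":{"type":"array"},"dp":{"type":"array"},"rot":{"type":"array"},"grip_force":{"type":"number"}},"required":["jaw","dp","rot"]}

```bash
mkdir -p pics; cat > h.py <<'E'
import numpy as np, cv2
from plant import manip
def grab(n):
    c=manip.calibration(n); im=manip.grab_frame(n); return im,c
def ray(c,uv):
    K=np.array(c["K"]);T=np.array(c["world_from_camera"])
    d=T[:3,:3]@np.linalg.inv(K)@np.array([uv[0],uv[1],1.]);return T[:3,3],d/np.linalg.norm(d)
def onz(c,uv,z):
    o,d=ray(c,uv);return o+d*(z-o[2])/d[2]
def proj(c,p):
    K=np.array(c["K"]);T=np.array(c["world_from_camera"])
    q=K@(T[:3,:3].T@(np.array(p)-T[:3,3]));return q[:2]/q[2]
def tri(c1,u1,c2,u2):
    o1,d1=ray(c1,u1);o2,d2=ray(c2,u2)
    t=np.linalg.lstsq(np.array([d1,-d2]).T,o2-o1,rcond=None)[0]
    a,b=o1+d1*t[0],o2+d2*t[1];return (a+b)/2,np.linalg.norm(a-b)
def save(im,name): cv2.imwrite('pics/'+name,im[:,:,::-1])
E
python3 - <<'E'
from h import *
print(manip.read_state(),manip.tcp_to_grasp)
ims=[]
for n in("scene","top","wrist"):
    im,c=grab(n);np.save(f'/tmp/{n}.npy',im);save(im,n+'0.png');print(n,np.round(c["K"],1).tolist(),np.round(c["world_from_camera"],3).tolist())
E
```

```text
{'time': 0.0, 'qpos': array([ 1.14601039e+00,  2.87214869e-01,  1.57820572e+00, -1.53077701e-05,
        1.27859492e+00, -1.50012809e-01]), 'dq': array([-0.00015879,  0.0006568 , -0.00022331,  0.0005627 , -0.00016266,
       -0.0003577 ]), 'effort': array([ 4.86522167e-04, -4.05977869e+01, -2.92628074e+01, -8.32409341e-05,
        5.81801301e-03,  6.33616295e-06]), 'position': array([182.85131523, 649.0667148 , 229.89882478]), 'tcp_rot': array([ 7.97283657e-01,  6.03603597e-01, -1.06078979e-03,  5.85098401e-04]), 'force': array([0.70804095, 0.52068796, 0.01337038]), 'moment': array([-0.05632599,  0.02664857,  0.00975331]), 'gripper_width': 85.18668740052294} 18.700000000000003
scene [[417.2, 0.0, 283.3], [0.0, 417.2, 197.6], [0.0, 0.0, 1.0]] [[-0.376, 0.43, -0.82, 1825.282], [0.926, 0.159, -0.342, 556.923], [-0.017, -0.889, -0.458, 776.912], [0.0, 0.0, 0.0, 1.0]]
top [[457.4, 0.0, 284.3], [0.0, 457.4, 209.7], [0.0, 0.0, 1.0]] [[0.014, -0.993, 0.115, 414.515], [-1.0, -0.013, 0.016, 39.094], [-0.014, -0.116, -0.993, 1407.78], [0.0, 0.0, 0.0, 1.0]]
wrist [[365.8, 0.0, 281.1], [0.0, 365.8, 215.0], [0.0, 0.0, 1.0]] [[0.272, 0.911, 0.309, 102.705], [0.962, -0.257, -0.09, 672.498], [-0.003, 0.322, -0.947, 371.516], [0.0, 0.0, 0.0, 1.0]]
```

View pics/scene0.png

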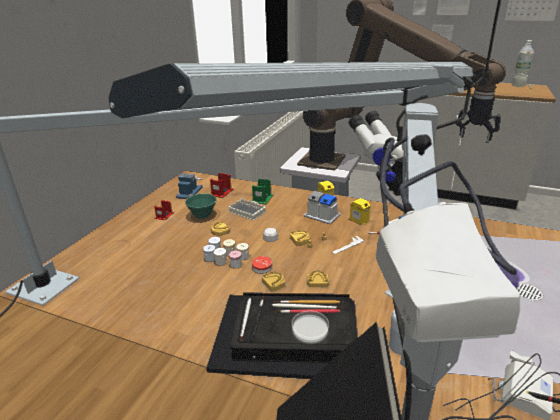

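View pics/top0.png

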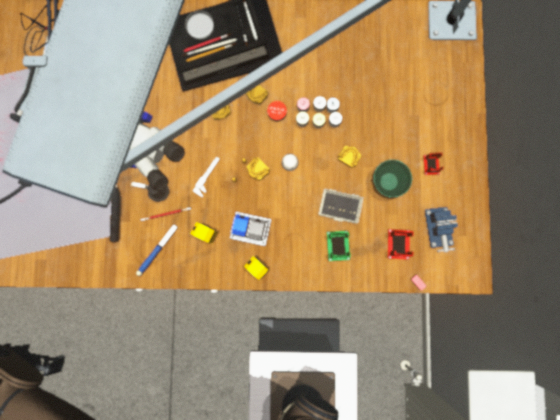

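Top view: the caddy is at (250,229), with the blue-lidded box at about (240,226) and the grey one at (257,229). The yellow look-alikes are at (203,232) and (257,268). The green stand is at (339,246), the large red stand at (400,244) and the small red one at (433,163). My choice is the blue lid in the caddy; a close crop will check it.

```bash
python3 - <<'E'
from h import *
top=np.load('/tmp/top.npy');sc=np.load('/tmp/scene.npy')
a=cv2.resize(top[200:290,185:455],(800,267),interpolation=cv2.INTER_CUBIC)
b=cv2.resize(sc[165:235,150:390],(800,233),interpolation=cv2.INTER_CUBIC)
save(np.vstack([a,b]),'crop1.png')
c=manip.calibration("top")
for n,uv,z in[("blue",(240,226),86),("caddy",(250,229),40),("green",(339,246),40),("red",(400,244),40),("yel1",(203,232),70),("yel2",(257,268),70),("wax",(419,284),10),("redsmall",(433,163),30)]:
    print(n,np.round(onz(c,uv,z)))
E
```

```text
blue [519. 187.  86.]
caddy [514. 162.  40.]
green [ 467. -104.   40.]
red [ 475. -285.   40.]
yel1 [501. 298.  70.]
yel2 [399. 137.  70.]
wax [ 357. -347.   10.]
redsmall [ 724. -392.   30.]
```

View pics/crop1.png

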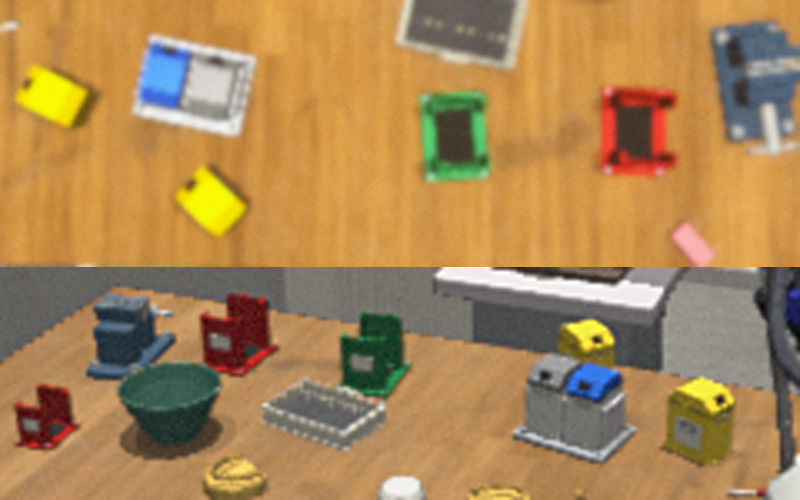

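The crop confirms the choice: the blue-lidded box has a white body and a black tab pointing away from the robot (+x). It stands in the caddy's left (+y) slot, yawed about -11°. Next I'll bring the wrist camera over it.

Call:
send_rows --jaw '[0, 0, 0, 0, 0, 0, 0, 0, 0, 0, 0, 0, 0, 0, 0, 0, 0, 0]' --dp '[[-9.3, 11.2, -0.75], [-9.3, 11.2, -0.75], [-9.3, 11.2, -0.75], [-9.3, 11.2, -0.75], [-9.3, 11.2, -0.75], [-9.3, 11.2, -0.75], [-9.3, 11.2, -0.75], [-9.3, 11.2, -0.75], [-9.3, 11.2, -0.75], [-9.3, 11.2, -0.75], [-9.3, 11.2, -0.75], [-9.3, 11.2, -0.75], [-9.3, 11.2, -0.75], [-9.3, 11.2, -0.75], [-9.3, 11.2, -0.75], [-9.3, 11.2, -0.75], [-9.3, 11.2, -0.75], [-9.3, 11.2, -0.75]]' --rot '[[0, 0, 14.2], [0, 0, 14.2], [0, 0, 14.2], [0, 0, 14.2], [0, 0, 14.2], [0, 0, 14.2], [0, 0, 14.2], [0, 0, 14.2], [0, 0, 14.2], [0, 0, 14.2], [0, 0, 14.2], [0, 0, 14.2], [0, 0, 14.2], [0, 0, 14.2], [0, 0, 14.2], [0, 0, 14.2], [0, 0, 14.2], [0, 0, 14.2]]'

```text
time: 1.65
position: [512.4, 170.6, 260.4]
tcp_rot: [0.996, -0.095, -0.001, 0.001]
force: [0.1, 0.0, -0.2]
gripper_width: 85.7
```

```bash
cat >> h.py <<'E'
import pickle
from scipy.spatial.transform import Rotation as R
def snap(n):
    im,c=grab("wrist");pickle.dump((im,c),open(f'/tmp/{n}.pkl','wb'));save(im,n+'.png')
def st():
    s=manip.read_state();r=R.from_quat(s["tcp_rot"]).as_matrix()
    print('t',round(s["time"],2),'p',np.round(s["position"],1),'xax',np.round(r[:,0],3),'zax',np.round(r[:,2],3),'F',np.round(s["force"],2),'M',np.round(s["moment"],3),'w',round(s["gripper_width"],1),'q',np.round(s["qpos"],2))
E
python3 -c "
from h import *
st();snap('wA')"
```

```text
t 1.65 p [512.4 170.6 260.4] xax [ 0.982 -0.188 -0.001] zax [-0.002 -0.001 -1.   ] F [ 0.11  0.02 -0.16] M [-0.007 -0.078  0.009] w 85.7 q [ 0.13 -0.03  1.88 -0.    1.3   0.32]
```

View pics/wA.png

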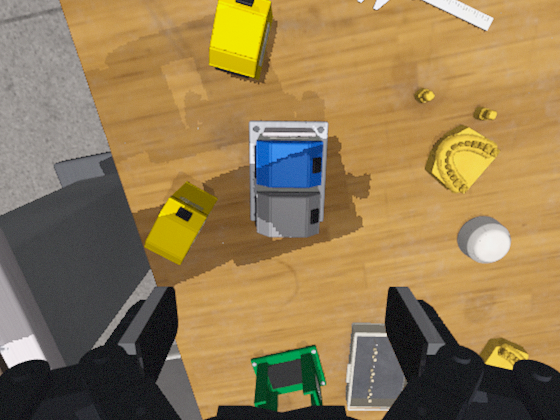

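The wrist view shows the blue lid at (289,163), the grey lid at (288,213) and the caddy's corner plate at (289,130). The green stand's top is at (288,375). The yellow boxes at (240,38) and (180,223) are clear of it. I'll shift for the second and third views.

Call:
send_rows --jaw '[0, 0, 0, 0, 0]' --dp '[[0, 0.8, 0], [0, 1.6, 0], [0, 1.6, 0], [0, 1.6, 0], [0, 1.6, 0]]' --rot '[[0, 0, 0], [0, 0, 0], [0, 0, 0], [0, 0, 0], [0, 0, 0]]'

```text
time: 2.12
position: [500.0, 109.2, 260.7]
tcp_rot: [0.996, -0.094, -0.001, 0.001]
force: [-0.8, -0.1, 0.4]
gripper_width: 85.1
```

```bash
python3 -c "
from h import *
st();snap('wB')"
```

```text
t 2.12 p [500.  109.2 260.7] xax [ 0.982 -0.187 -0.001] zax [-0.001 -0.001 -1.   ] F [-0.81 -0.08  0.41] M [-0.019 -0.028 -0.001] w 85.1 q [ 0.02 -0.1   1.94 -0.    1.3   0.2 ]
```

Call:
send_rows --jaw '[0, 0, 0, 0, 0, 0, 0, 0, 0]' --dp '[[0.2, 1, 0], [0.4, 2, 0], [0.6, 3, 0], [0.8, 4, 0], [0.8, 4.6, 0], [0.8, 4.6, 0], [0.8, 4.6, 0], [0.8, 4.6, 0], [0.8, 4.6, 0]]' --rot '[[0, 0, 0], [0, 0, 0], [0, 0, 0], [0, 0, 0], [0, 0, 0], [0, 0, 0], [0, 0, 0], [0, 0, 0], [0, 0, 0]]'

```text
time: 2.92
position: [497.5, -75.9, 260.9]
tcp_rot: [0.996, -0.092, -0.001, 0.0]
force: [-1.7, 0.2, -0.0]
gripper_width: 85.4
```

```bash
python3 - <<'E'
from h import *
st();snap('wC')
a=cv2.imread('pics/wB.png');b=cv2.imread('pics/wC.png')
m=np.hstack([a,b]);cv2.imwrite('pics/BC.png',cv2.resize(m,(800,300)))
E
```

```text
t 2.92 p [497.5 -75.9 260.9] xax [ 0.983 -0.184 -0.001] zax [-0.001 -0.001 -1.   ] F [-1.73  0.19 -0.02] M [ 0.024 -0.005 -0.002] w 85.4 q [-0.35 -0.12  1.96 -0.    1.31 -0.17]
```

View pics/BC.png

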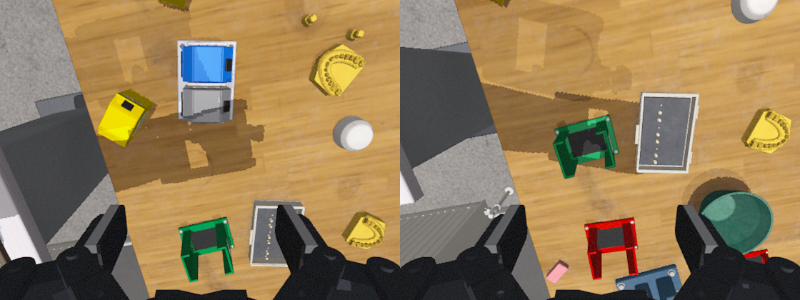

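View B (left half) shows the blue lid at (207,63) in the mosaic and the green stand at (207,245). View C shows green at (585,147) and the large red stand at (612,248), with the pink wax at (558,271). I need a zoom of the stands to pick their features.

```bash
python3 - <<'E'
from h import *
P=[]
for n,(x,y,w) in [('wC',(200,145,130)),('wC',(240,290,130)),('wB',(230,290,130)),('wB',(235,45,130))]:
    im,c=pickle.load(open(f'/tmp/{n}.pkl','rb'));p=cv2.resize(im[y:y+w,x:x+w],(390,390),interpolation=cv2.INTER_CUBIC)[:300 if 0 else 390];P.append(p)
save(cv2.resize(np.vstack([np.hstack(P[:2]),np.hstack(P[2:])]),(600,600)),'zoom.png')
for n,names in [('wA',['b']),('wB',['b','g']),('wC',['g','r'])]:
    im,c=pickle.load(open(f'/tmp/{n}.pkl','rb'));h=cv2.cvtColor(im,cv2.COLOR_RGB2HSV)
    rng={'b':((100,150,60),(130,255,255)),'g':((55,150,25),(80,255,255)),'r':((0,180,60),(8,255,255))}
    for k in names:
        m=cv2.inRange(h,*rng[k]);nn,l,s,ce=cv2.connectedComponentsWithStats(m)
        for i in np.argsort(-s[1:,4])[:3]+1:
            cn=cv2.findContours((l==i).astype('uint8'),0,1)[0][0]
            print(n,k,s[i],np.round(ce[i],1),'rect',np.round(cv2.boxPoints(cv2.minAreaRect(cn)),1).tolist())
E
```

```text
wA b [ 255  140   68   48 2881] [287.4 163.1] rect [[254.39999389648438, 186.39999389648438], [255.10000610351562, 139.89999389648438], [322.1000061035156, 141.0], [321.29998779296875, 187.39999389648438]]
wB b [ 255   64   71   52 3404] [288.5  89.4] rect [[255.0, 115.0], [255.0, 64.0], [325.0, 64.0], [325.0, 115.0]]
wB g [ 250  304   77   91 2957] [287.4 344.8] rect [[244.6999969482422, 318.79998779296875], [318.29998779296875, 303.5], [334.20001220703125, 380.29998779296875], [260.6000061035156, 395.6000061035156]]
wB g [327 345   1   1   1] [327. 345.] rect [[327.0, 345.0], [327.0, 345.0], [327.0, 345.0], [327.0, 345.0]]
wB g [452 349   1   1   1] [452. 349.] rect [[452.0, 349.0], [452.0, 349.0], [452.0, 349.0], [452.0, 349.0]]
wC g [ 214  161   92   89 3367] [257.5 203. ] rect [[209.0, 181.5], [292.29998779296875, 160.3000030517578], [310.20001220703125, 230.39999389648438], [226.89999389648438, 251.6999969482422]]
wC g [436 269   4   2   4] [437.5 269.8] rect [[436.0, 270.0], [436.0, 269.0], [439.0, 269.0], [439.0, 270.0]]
wC g [454 267   3   2   3] [455.  267.3] rect [[454.0, 267.0], [455.0, 266.0], [456.0, 267.0], [455.0, 268.0]]
wC r [ 258  305   75   87 2431] [295.9 341.9] rect [[256.70001220703125, 313.29998779296875], [327.20001220703125, 304.29998779296875], [337.20001220703125, 382.70001220703125], [266.70001220703125, 391.70001220703125]]
wC r [481 349  35  21 287] [500.7 356.9] rect [[480.5, 354.1000061035156], [513.7999877929688, 348.5], [517.0, 367.79998779296875], [483.70001220703125, 373.3999938964844]]
wC r [319 316   1   1   1] [319. 316.] rect [[319.0, 316.0], [319.0, 316.0], [319.0, 316.0], [319.0, 316.0]]
```

View pics/zoom.png

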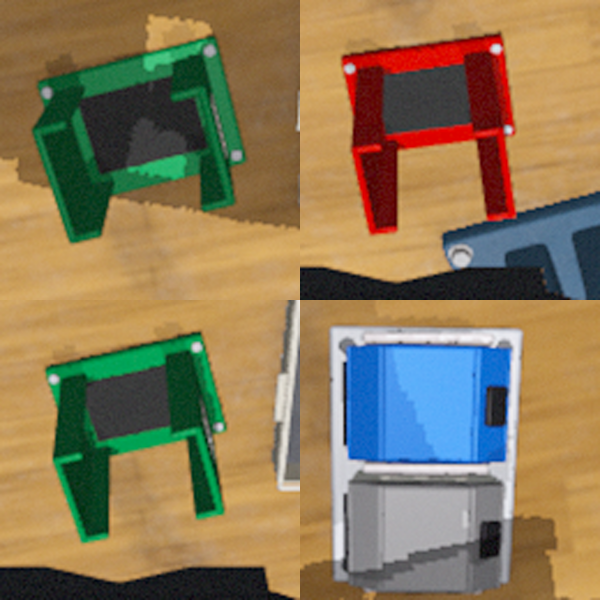

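Zoom: screws mark the base corners of both stands, at about z=6. The top two panels show the green stand from C and the red from C, and the lower two show green from B and the boxes from B. Red's end walls are left and right, so its x runs roughly along image u. Now I'll triangulate.

```bash
python3 - <<'E'
from h import *
C={n:pickle.load(open(f'/tmp/{n}.pkl','rb'))[1] for n in('wA','wB','wC')}
z=lambda o,p:np.array(o)+np.array(p)/2.308
gC=[z((200,145),p) for p in((47,92),(210,50),(236,155))]
gB=[z((230,290),p) for p in((54,80),(196,47),(220,127))]
rC=[z((240,290),p) for p in((49,68),(196,48),(208,130))]
for i in range(3):print('g tri',np.round(tri(C['wB'],gB[i],C['wC'],gC[i])[0],1),tri(C['wB'],gB[i],C['wC'],gC[i])[1].round(2))
for n,c,L in(('gB','wB',gB),('gC','wC',gC),('rC','wC',rC)):
    p=[onz(C[c],u,6) for u in L];cx=(p[0]+p[2])/2;d=p[1]-p[0];e=p[1]-p[2];print(n,'ctr',np.round(cx,1),'yaw',np.degrees(np.arctan2(d[1],d[0])).round(1),np.linalg.norm(d[:2]).round(1),np.linalg.norm(e[:2]).round(1), np.degrees(np.arctan2(-e[0],e[1])).round(1))
# wall-top: green left wall outer far corner / inner end etc: zoom C (35,128),(70,241); B (54,160),(82,241)
for b,cc in(((54,160),(35,128)),((82,241),(70,241)),((107,237),(100,236))):
    print('top',[np.round(x,1) for x in tri(C['wB'],z((230,290),b),C['wC'],z((200,145),cc))])
# lid
B=[(255,115),(255,64),(325,64),(325,115)]
p=[onz(C['wB'],u,86) for u in B];print('lid B z86',np.round(p,1).tolist(),np.round(np.mean(p,0),1))
print('cent tri',tri(C['wA'],(287.4,163.1),C['wB'],(288.5,89.4)))
# tab centroids, grab black near
t=[]
for n,(x,y,w,h) in(('wA',(308,150,20,30)),('wB',(308,72,22,34))):
    im=pickle.load(open(f'/tmp/{n}.pkl','rb'))[0][y:y+h,x:x+w].max(2);m=np.argwhere(im<60);t.append(m.mean(0)[::-1]+(x,y));print(n,t[-1],len(m))
print('tab',tri(C['wA'],t[0],C['wB'],t[1]))
# lid near/far x edges lines: plateau far-y corner in zoom B (347,346)(497,347)(350,460)(505,462)
q=[onz(C['wB'],z((235,45),(a-300-30,b-300)),86) for a,b in()]
E
```

```text
g tri [427.5 -79.    7.9] 0.07
g tri [507.8 -73.5   6.7] 0.56
g tri [ 512.  -127.4    7.2] 1.07
gB ctr [ 469.8 -104.3    6. ] yaw 4.5 80.7 54.5 5.3
gC ctr [ 469.3 -103.6    6. ] yaw 4.0 81.1 54.2 3.6
rC ctr [ 476.5 -288.1    6. ] yaw -1.6 81.3 54.5 -1.3
top [array([432.6, -78.9,  72.1]), np.float64(0.7)]
top [array([ 435.1, -131.2,   70.4]), np.float64(0.0)]
top [array([ 448. , -131.5,   69.9]), np.float64(0.4)]
lid B z86 [[489.8, 176.0, 86.0], [498.0, 214.6, 86.0], [553.1, 204.1, 86.0], [547.2, 165.1, 86.0]] [522.  189.9  86. ]
cent tri (array([521.08525114, 190.62121335,  75.93161424]), np.float64(0.003770684785025341))
wA [316.42241379 164.63793103] 116
wB [320.22772277  90.04950495] 101
tab (array([546.49308087, 185.26003111,  80.7240375 ]), np.float64(0.6575785877339557))
```

The heights agree with the text: base top about 7, walls 70–72, lid 76–81.
- **Box:** centre (521.5,190), yaw about -11.2°
- **Green:** (469.5,-104), yaw 4.2°
- **Red:** (476.5,-288), yaw -1.5°

I'll go above the box and check from close by.

Call:
send_rows --jaw '[0, 0, 0, 0, 0, 0, 0, 0, 0, 0, 0, 0]' --dp '[[-0.1, -1, 0], [-0.2, -2, 0], [-0.3, -3, 0.4], [-0.4, -4, 0.9], [-0.5, -5, 1.5], [-0.6, -6, 2], [-0.63, -6.65, 2.5], [-0.63, -6.65, 2.5], [-0.63, -6.65, 2.5], [-0.63, -6.65, 2.5], [-0.63, -6.65, 2.5], [-0.63, -6.65, 2.5]]' --rot '[[0, 0, 0.1], [0, 0, 0.1], [0, 0, 0.1], [0, 0, 0.1], [0, 0, 0.1], [0, 0, 0.1], [0, 0, 0.1], [0, 0, 0.1], [0, 0, 0.1], [0, 0, 0.1], [0, 0, 0.1], [0, 0, 0.1]]'

```text
time: 3.97
position: [522.4, 189.3, 162.3]
tcp_rot: [0.995, -0.098, 0.001, 0.0]
force: [0.1, -0.7, -0.5]
gripper_width: 85.0
```

```bash
python3 - <<'E'
from h import *
st();snap('wD')
im,c=pickle.load(open('/tmp/wD.pkl','rb'));h=cv2.cvtColor(im,cv2.COLOR_RGB2HSV)
m=cv2.inRange(h,(100,150,60),(130,255,255));nn,l,s,ce=cv2.connectedComponentsWithStats(m);i=1+np.argmax(s[1:,4])
print(s[i],ce[i]);cn=cv2.findContours((l==i).astype('uint8'),0,1)[0][0]
r=cv2.minAreaRect(cn);print(r);print(np.round([onz(c,u,86)[:2] for u in cv2.boxPoints(r)],1).tolist())
E
```

```text
t 3.97 p [522.4 189.3 162.3] xax [ 0.981 -0.195  0.002] zax [ 0.002 -0.    -1.   ] F [ 0.15 -0.68 -0.54] M [-0.002  0.017  0.028] w 85.0 q [ 0.17  0.09  1.93 -0.    1.11  0.36]
[ 236  190   91   66 5396] [279.49184581 221.5858043 ]
((281.0, 222.5), (65.0, 90.0), 90.0)
[[499.8, 219.8], [554.0, 209.0], [547.1, 165.6], [489.5, 177.2]]
```

View pics/wD.png

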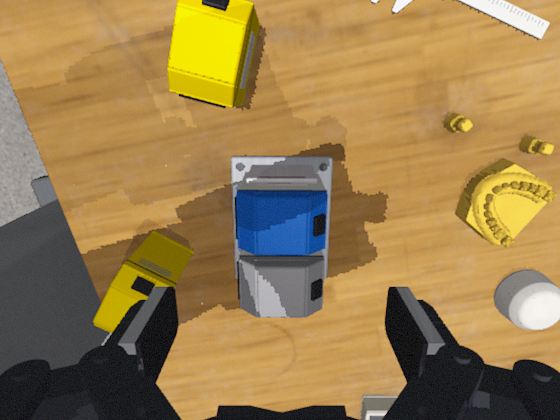

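Blue lid is centred at (281,222) between the fingers, at u≈165 and 400, which agrees with the plan. The yellow box's corner near (193,245) may be close to the left finger, so I'll check it.

```bash
python3 - <<'E'
from h import *
D={n:pickle.load(open(f'/tmp/{n}.pkl','rb')) for n in('wA','wD')}
res={}
for n in D:
    im,c=D[n];h=cv2.cvtColor(im,cv2.COLOR_RGB2HSV)
    m=cv2.inRange(h,(22,120,60),(34,255,255));m[:,230:]=0;m[:120]=0
    nn,l,s,ce=cv2.connectedComponentsWithStats(m);i=1+np.argmax(s[1:,4]);cn=cv2.findContours((l==i).astype('uint8'),0,1)[0][0][:,0]
    k=cn[:,0].argmax();res[n]=cn[k];print(n,s[i],'right',cn[k],'top',cn[cn[:,1].argmin()])
p,e=tri(D['wA'][1],res['wA'],D['wD'][1],res['wD']);print('right corner',p.round(1),e)
r=np.array([[.981,-.195],[-.195,-.981]]);print('tool-frame from box ctr',r@(p[:2]-[522,190.5]))
E
```

```text
wA [ 144  181   74   84 3101] right [217 199] top [186 181]
wD [  93  231  101  102 4017] right [193 252] top [152 231]
right corner [4.329e+02 1.507e+02 4.000e-01] 0.028685631569861973
tool-frame from box ctr [-79.65870845  56.41792448]
```

The yellow corner is clear: 80 mm off in tool x, 56 mm in y, at bench level. Descending to grip by the ends.

Call:
send_rows --jaw '[0, 0, 0, 0, 0, 0, 0, 0, 130, 255, 255, 255, 255, 255, 255, 255, 255]' --dp '[[0, -0.03, 0.6], [0, -0.03, 1.3], [0, -0.03, 2.0], [0, -0.03, 2.6], [0, -0.03, 3.0], [0, -0.03, 3.2], [0, -0.03, 3.2], [0, -0.03, 3.2], [0, -0.03, 3.2], [0, -0.03, 3.2], [0, -0.03, 3.2], [0, -0.03, 3.2], [0, -0.03, 3.2], [0, -0.03, 3.2], [0, -0.03, 3.2], [0, -0.03, 3.2], [0, -0.03, 3.2]]' --rot '[[0, 0, 0], [0, 0, 0], [0, 0, 0], [0, 0, 0], [0, 0, 0], [0, 0, 0], [0, 0, 0], [0, 0, 0], [0, 0, 0], [0, 0, 0], [0, 0, 0], [0, 0, 0], [0, 0, 0], [0, 0, 0], [0, 0, 0], [0, 0, 0], [0, 0, 0]]' --grip_force 50

```text
time: 5.43
position: [524.4, 190.6, 36.2]
tcp_rot: [0.995, -0.098, 0.002, -0.0]
force: [0.1, -0.3, 6.7]
gripper_width: 59.4
```

```bash
python3 -c "
from h import *
st()"
```

```text
t 5.43 p [524.4 190.6  36.2] xax [ 0.981 -0.196  0.005] zax [ 0.005  0.    -1.   ] F [ 0.14 -0.3   6.75] M [-0.002  0.228 -0.018] w 59.4 q [ 0.17  0.27  1.99 -0.    0.87  0.36]
```

Gripped at 59.4 mm. Lifting straight up.

Call:
send_rows --jaw '[255, 255, 255, 255, 255, 255, 255, 255, 255, 255, 255, 255, 255, 255, 255, 255, 255, 255]' --dp '[[0, 0, -0.2], [0, 0, -0.5], [0, 0, -1], [0, 0, -1.6], [0, 0, -2.2], [0, 0, -2.8], [0, 0, -3.4], [0, 0, -4], [0, 0, -4.5], [0, 0, -4.8], [0, 0, -5], [0, 0, -5], [0, 0, -5], [0, 0, -5], [0, 0, -5], [0, 0, -5], [0, 0, -5], [0, 0, -5]]' --rot '[[0, 0, 0], [0, 0, 0], [0, 0, 0], [0, 0, 0], [0, 0, 0], [0, 0, 0], [0, 0, 0], [0, 0, 0], [0, 0, 0], [0, 0, 0], [0, 0, 0], [0, 0, 0], [0, 0, 0], [0, 0, 0], [0, 0, 0], [0, 0, 0], [0, 0, 0], [0, 0, 0]]'

```text
time: 6.93
position: [523.2, 190.6, 235.6]
tcp_rot: [0.995, -0.098, 0.002, -0.0]
force: [0.3, 0.4, -2.2]
gripper_width: 59.5
```

```bash
python3 - <<'E'
from h import *
F=[]
for i in range(4):
    st();snap('wE')
E
```

```text
t 6.93 p [523.2 190.6 235.6] xax [ 0.981 -0.196  0.004] zax [ 0.004 -0.    -1.   ] F [ 0.28  0.41 -2.18] M [ 0.023  0.017 -0.051] w 59.5 q [ 0.17  0.02  1.87 -0.    1.25  0.36]
t 6.98 p [523.3 190.6 235.8] xax [ 0.981 -0.196  0.004] zax [ 0.004 -0.    -1.   ] F [ 0.53  0.29 -1.63] M [-0.065 -0.068 -0.018] w 59.7 q [ 0.17  0.02  1.87 -0.    1.25  0.36]
t 7.03 p [523.4 190.6 236. ] xax [ 0.981 -0.196  0.004] zax [ 0.004 -0.    -1.   ] F [-0.66 -0.2  -2.15] M [-0.004  0.008  0.01 ] w 59.5 q [ 0.17  0.02  1.87 -0.    1.25  0.36]
t 7.08 p [523.4 190.6 236.1] xax [ 0.981 -0.196  0.004] zax [ 0.005  0.    -1.   ] F [ 0.6  -0.06 -1.25] M [-0.018 -0.001 -0.022] w 59.4 q [ 0.17  0.02  1.87 -0.    1.25  0.36]
```

Call:
send_rows --jaw '[255, 255, 255, 255, 255, 255, 255, 255, 255]' --dp '[[0, 0, 0], [0, 0, 0], [0, 0, 0], [0, 0, 0], [0, 0, 0], [0, 0, 0], [0, 0, 0], [0, 0, 0], [0, 0, 0]]' --rot '[[0, 0.8, 0], [0, 1.7, 0], [0, 2.6, 0], [0, 3.5, 0], [0, 4.3, 0], [0, 5, 0], [0, 5, 0], [0, 5, 0], [0, 5, 0]]'

```text
time: 7.88
position: [523.9, 190.7, 236.9]
tcp_rot: [0.961, -0.095, 0.26, 0.025]
force: [-0.8, -0.2, -0.8]
gripper_width: 59.8
```

```bash
cat >> h.py <<'E'
def weigh(n=9):
    L=[]
    for i in range(n):
        s=manip.read_state();L.append(np.r_[s["force"],R.from_quat(s["tcp_rot"]).inv().apply(s["moment"])]);manip.grab_frame("top")
    L=np.array(L);print('mean F, M(tool)',L.mean(0).round(3),'se',(L.std(0)/n**.5).round(3));st()
E
python3 -c "
from h import *
weigh()"
```

```text
mean F, M(tool) [-0.311 -0.108 -1.483  0.013 -0.356 -0.006] se [0.128 0.217 0.182 0.01  0.005 0.011]
t 8.33 p [523.6 190.5 236.2] xax [ 0.847 -0.17   0.504] zax [ 0.494 -0.098 -0.864] F [ 0.22 -0.72 -1.6 ] M [ 0.05   0.351 -0.004] w 59.3 q [ 0.27 -0.19  2.13 -0.34  0.75  0.66]
```

Call:
send_rows --jaw '[255, 255, 255, 255, 255, 255, 255, 255, 255, 255, 255, 255, 255, 255]' --dp '[[0, 0, 0], [0, 0, 0], [0, 0, 0], [0, 0, 0], [0, 0, 0], [0, 0, 0], [0, 0, 0], [0, 0, 0], [0, 0, 0], [0, 0, 0], [0, 0, 0], [0, 0, 0], [0, 0, 0], [0, 0, 0]]' --rot '[[0, -0.8, 0], [0, -1.8, 0], [0, -2.8, 0], [0, -3.8, 0], [0, -4.8, 0], [0, -5.8, 0], [0, -6.8, 0], [0, -7.8, 0], [0, -8.8, 0], [0, -9.6, 0], [0, -10.1, 0], [0, -10.1, 0], [0, -10.1, 0], [0, -10.1, 0]]'

```text
time: 9.5
position: [523.6, 190.6, 236.2]
tcp_rot: [0.961, -0.095, -0.26, -0.026]
force: [-0.2, -0.8, -1.3]
gripper_width: 59.2
```

```bash
python3 -c "
from h import *
weigh()"
```

```text
mean F, M(tool) [-0.043 -0.095 -1.472 -0.002  0.349  0.011] se [0.164 0.201 0.089 0.008 0.009 0.01 ]
t 9.95 p [523.5 190.6 236.4] xax [ 0.847 -0.168 -0.505] zax [-0.495  0.1   -0.863] F [-0.46  0.32 -2.28] M [-0.07  -0.343  0.045] w 58.9 q [0.1  0.29 1.62 0.15 1.73 0.28]
```

Call:
send_rows --jaw '[255, 255, 255, 255, 255, 255, 255, 255, 255, 255, 255, 255, 255, 255]' --dp '[[0, 0, 0], [0, 0, 0], [0, 0, 0], [0, 0, 0], [0, 0, 0], [0, 0, 0], [0, 0, 0], [0, 0, 0], [0, 0, 0], [0, 0, 0], [0, 0, 0], [0, 0, 0], [0, 0, 0], [0, 0, 0]]' --rot '[[0, 0.8, 0], [0, 1.8, 0], [0, 2.8, 0], [0, 3.8, 0], [0, 4.8, 0], [0, 5.8, 0], [0, 6.8, 0], [0, 7.8, 0], [0, 8.8, 0], [0, 9.6, 0], [0, 10.1, 0], [0, 10.1, 0], [0, 10.1, 0], [0, 10.1, 0]]'

```text
time: 11.12
position: [523.8, 190.6, 237.0]
tcp_rot: [0.961, -0.095, 0.26, 0.025]
force: [0.1, 1.3, -1.2]
gripper_width: 59.6
```

```bash
python3 -c "
from h import *
weigh()"
```

```text
mean F, M(tool) [ 0.053  0.24  -1.516 -0.01  -0.369 -0.005] se [0.087 0.222 0.115 0.006 0.007 0.008]
t 11.57 p [523.6 190.5 236.4] xax [ 0.847 -0.17   0.504] zax [ 0.494 -0.098 -0.864] F [-0.81 -0.06 -1.35] M [ 0.098  0.35  -0.008] w 59.4 q [ 0.27 -0.19  2.13 -0.34  0.75  0.66]
```

Call:
send_rows --jaw '[255, 255, 255, 255, 255, 255, 255, 255, 255, 255, 255, 255, 255, 255]' --dp '[[0, 0, 0], [0, 0, 0], [0, 0, 0], [0, 0, 0], [0, 0, 0], [0, 0, 0], [0, 0, 0], [0, 0, 0], [0, 0, 0], [0, 0, 0], [0, 0, 0], [0, 0, 0], [0, 0, 0], [0, 0, 0]]' --rot '[[0, -0.8, 0], [0, -1.8, 0], [0, -2.8, 0], [0, -3.8, 0], [0, -4.8, 0], [0, -5.8, 0], [0, -6.8, 0], [0, -7.8, 0], [0, -8.8, 0], [0, -9.6, 0], [0, -10.1, 0], [0, -10.1, 0], [0, -10.1, 0], [0, -10.1, 0]]'

```text
time: 12.73
position: [523.7, 190.6, 236.4]
tcp_rot: [0.961, -0.095, -0.259, -0.026]
force: [-0.3, -0.2, -1.1]
gripper_width: 59.3
```

```bash
python3 -c "
from h import *
weigh()"
```

```text
mean F, M(tool) [-0.099  0.052 -1.376 -0.024  0.36  -0.005] se [0.2   0.137 0.107 0.01  0.009 0.01 ]
t 13.18 p [523.5 190.6 236.6] xax [ 0.847 -0.168 -0.505] zax [-0.495  0.1   -0.863] F [-0.07  0.49 -1.65] M [-0.063 -0.359 -0.043] w 59.3 q [0.1  0.29 1.62 0.15 1.73 0.28]
```

Call:
send_rows --jaw '[255, 255, 255, 255, 255, 255, 255, 255, 255]' --dp '[[0, 0, 0], [0, 0, 0], [0, 0, 0], [0, 0, 0], [0, 0, 0], [0, 0, 0], [0, 0, 0], [0, 0, 0], [0, 0, 0]]' --rot '[[0, 0.9, 0], [0, 1.8, 0], [0, 2.7, 0], [0, 3.6, 0], [0, 4.5, 0], [0, 5.05, 0], [0, 5.05, 0], [0, 5.05, 0], [0, 5.05, 0]]'

```text
time: 13.93
position: [523.7, 190.5, 236.7]
tcp_rot: [0.995, -0.098, -0.001, -0.001]
force: [0.2, 0.5, -1.0]
gripper_width: 59.5
```

```bash
python3 -c "
from h import *
weigh(14)"
```

```text
mean F, M(tool) [ 0.241  0.167 -1.44  -0.016 -0.004 -0.012] se [0.095 0.123 0.156 0.009 0.008 0.008]
t 14.63 p [523.5 190.6 236.6] xax [ 0.981 -0.196 -0.   ] zax [ 0.     0.001 -1.   ] F [ 0.35  0.17 -0.99] M [ 0.042 -0.023  0.009] w 59.9 q [0.17 0.02 1.86 0.   1.25 0.36]
```

Weighing: five averages all gave 1.38–1.52 N, which is 0.148 kg. The moments at ±30° were symmetric and repeatable, with no knock and no shift. So the box is **empty and goes to the green stand**. It must go in held by its broad faces, so I'll set it on clear bench near (510,25), already turned to the green yaw, and regrip.

Call:
send_rows --jaw '[255, 255, 255, 255, 255, 255, 255, 255, 255, 255, 255, 255, 255, 255, 255]' --dp '[[0.05, 0.5, 0], [0.1, 1.1, 0], [0.2, 1.9, 0], [0.3, 2.7, 0], [0.4, 3.5, 0], [0.48, 4.13, 0.4], [0.48, 4.13, 1.1], [0.48, 4.13, 1.9], [0.48, 4.13, 2.7], [0.48, 4.13, 3.4], [0.48, 4.13, 4], [0.48, 4.13, 4.4], [0.48, 4.13, 4.4], [0.48, 4.13, 4.4], [0.48, 4.13, 4.4]]' --rot '[[0, 0, -0.3], [0, 0, -0.8], [0, 0, -1.3], [0, 0, -1.8], [0, 0, -2.3], [0, 0, -2.58], [0, 0, -2.58], [0, 0, -2.58], [0, 0, -2.58], [0, 0, -2.58], [0, 0, -2.58], [0, 0, -2.58], [0, 0, -2.58], [0, 0, -2.58], [0, 0, -2.58]]'

```text
time: 15.88
position: [511.2, 24.9, 61.8]
tcp_rot: [0.999, 0.037, 0.001, -0.0]
force: [0.4, -0.5, -1.4]
gripper_width: 59.5
```

```bash
python3 -c "
from h import *
st();snap('wF')"
```

```text
t 15.88 p [511.2  24.9  61.8] xax [0.997 0.073 0.003] zax [ 0.003  0.001 -1.   ] F [ 0.36 -0.5  -1.45] M [-0.012 -0.031 -0.027] w 59.5 q [-0.15  0.14  2.09  0.    0.91 -0.22]
```

View pics/wF.png

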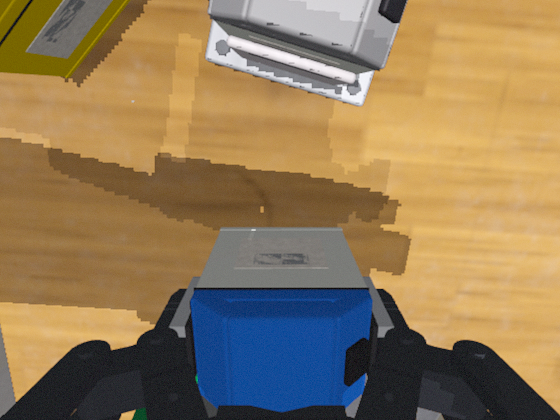

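The box is held square and upright (lid at (280,345)) over clear bench, with the caddy well behind. Lowering gently.

Call:
send_rows --jaw '[255, 255, 255, 255, 255, 255, 255, 255, 255, 255]' --dp '[[0, 0, 0.2], [0, 0, 0.4], [0, 0, 0.55], [0, 0, 0.65], [0, 0, 0.7], [0, 0, 0.74], [0, 0, 0.78], [0, 0, 0.8], [0, 0, 0.8], [0, 0, 0.8]]' --rot '[[0, 0, 0], [0, 0, 0], [0, 0, 0], [0, 0, 0], [0, 0, 0], [0, 0, 0], [0, 0, 0], [0, 0, 0], [0, 0, 0], [0, 0, 0]]'

```text
time: 16.77
position: [511.9, 24.8, 30.4]
tcp_rot: [0.999, 0.037, 0.002, -0.0]
force: [-0.3, 0.6, -1.9]
gripper_width: 59.5
```

```bash
python3 -c "
from h import *
weigh(3)"
```

```text
mean F, M(tool) [-0.043  0.132 -1.514  0.017 -0.023  0.002] se [0.116 0.191 0.22  0.02  0.022 0.037]
t 16.92 p [511.9  24.8  30.5] xax [0.997 0.073 0.004] zax [ 0.004  0.    -1.   ] F [ 0.05  0.4  -0.97] M [-0.003  0.009 -0.011] w 59.5 q [-0.15  0.2   2.1   0.    0.84 -0.22]
```

Call:
send_rows --jaw '[255, 255, 255, 255, 255, 255]' --dp '[[0, 0, 0.02], [0, 0, 0.04], [0, 0, 0.06], [0, 0, 0.08], [0, 0, 0.08], [0, 0, 0.08]]' --rot '[[0, 0, 0], [0, 0, 0], [0, 0, 0], [0, 0, 0], [0, 0, 0], [0, 0, 0]]'

```text
time: 17.42
position: [512.0, 24.8, 28.2]
tcp_rot: [0.999, 0.037, 0.002, -0.0]
force: [-2.3, -0.3, 5.7]
gripper_width: 59.5
```

```bash
python3 -c "
from h import *
weigh(3)"
```

```text
mean F, M(tool) [-2.378 -0.035  5.405  0.114 -0.559  0.028] se [0.181 0.131 0.179 0.013 0.016 0.012]
t 17.57 p [512.   24.8  28.2] xax [0.997 0.073 0.004] zax [ 0.003  0.    -1.   ] F [-2.33  0.2   5.27] M [0.033 0.594 0.028] w 59.5 q [-0.15  0.2   2.1   0.    0.84 -0.22]
```

Contact at TCP z=28.2 (5 N). Releasing, rising, then turning 90° for the broad faces.

Call:
send_rows --jaw '[150, 100, 60, 0, 0, 0, 0, 0, 0, 0, 0, 0, 0, 0, 0]' --dp '[[0, 0, 0], [0, 0, 0], [0, 0, 0], [0, 0, 0], [0, 0, 0], [0, 0, 0], [0, 0, 0], [0, 0, 0], [0, 0, -0.5], [0, 0, -1.1], [0, 0, -1.8], [0, 0, -2.2], [0, 0, -2.4], [0, 0, -2.4], [0, 0, -2.4]]' --rot '[[0, 0, 0], [0, 0, 0], [0, 0, 0], [0, 0, 0], [0, 0, 0], [0, 0, 0], [0, 0, 0], [0, 0, 0], [0, 0, 0], [0, 0, 0], [0, 0, 0], [0, 0, 0], [0, 0, 0], [0, 0, 0], [0, 0, 0]]'

```text
time: 18.82
position: [511.4, 24.8, 123.8]
tcp_rot: [0.999, 0.037, 0.002, -0.0]
force: [-0.5, 0.3, -0.2]
gripper_width: 85.2
```

Call:
send_rows --jaw '[0, 0, 0, 0, 0, 0, 0, 0, 0, 0, 0, 0, 0, 0, 0, 0, 0, 0]' --dp '[[0, 0, 0], [0, 0, 0], [0, 0, 0], [0, 0, 0], [0, 0, 0], [0, 0, 0], [0, 0, 0], [0, 0, 0], [0, 0, 0], [0, 0, 0], [0, 0, 0], [0, 0, 0], [0, 0, 0], [0, 0, 0], [0, 0, 0], [0, 0, 0], [0, 0, 0], [0, 0, 0]]' --rot '[[0, 0, -1], [0, 0, -2], [0, 0, -3], [0, 0, -4], [0, 0, -5], [0, 0, -6], [0, 0, -7], [0, 0, -8], [0, 0, -9], [0, 0, -10], [0, 0, -11], [0, 0, -12], [0, 0, -13], [0, 0, -14], [0, 0, -15], [0, 0, -15], [0, 0, -15], [0, 0, -15]]'

```text
time: 20.32
position: [510.7, 24.8, 122.6]
tcp_rot: [0.682, 0.732, 0.001, 0.0]
force: [0.6, 0.4, 0.3]
gripper_width: 85.6
```

```bash
python3 - <<'E'
from h import *
st();snap('wG')
im,c=pickle.load(open('/tmp/wG.pkl','rb'));h=cv2.cvtColor(im,cv2.COLOR_RGB2HSV)
m=cv2.inRange(h,(100,150,60),(130,255,255));nn,l,s,ce=cv2.connectedComponentsWithStats(m);i=1+np.argmax(s[1:,4])
print(s[i],ce[i]);cn=cv2.findContours((l==i).astype('uint8'),0,1)[0][0]
r=cv2.minAreaRect(cn);print(r);print(np.round([onz(c,u,78)[:2] for u in cv2.boxPoints(r)],1).tolist())
E
```

```text
t 20.32 p [510.7  24.8 122.6] xax [-0.071  0.997  0.001] zax [ 0.001  0.001 -1.   ] F [0.64 0.43 0.27] M [-0.023 -0.014 -0.013] w 85.6 q [-0.15  0.04  2.06  0.    1.03 -1.79]
[ 243  190   72   97 6536] [278.32864137 236.97337821]
((278.5, 238.0), (71.0, 96.0), 0.0)
[[535.2, 5.1], [478.2, 3.0], [475.5, 40.2], [532.3, 45.8]]
```

View pics/wG.png

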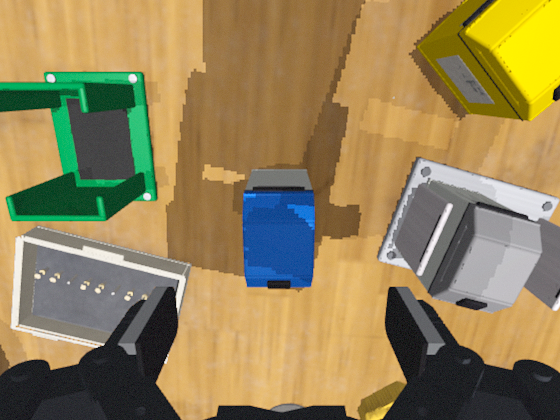

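The box stands upright and square on the bench (lid at (278,237)), with the caddy corner at (380,260) about 12 mm clear of the open finger. I'll preclose a little, descend and grip the broad faces.

Call:
send_rows --jaw '[60, 60, 60, 60, 60, 60, 60, 60, 60, 160, 255, 255, 255, 255, 255, 255, 255, 255]' --dp '[[0, 0.03, 0], [0, 0.03, 0], [0, 0.03, 0.4], [0, 0.03, 0.9], [0, 0.03, 1.5], [0, 0.03, 2], [0, 0.03, 2.3], [0, 0.03, 2.3], [0, 0.03, 2.3], [0, 0.03, 2.3], [0, 0.03, 2.3], [0, 0.03, 2.3], [0, 0.03, 2.3], [0, 0.03, 2.3], [0, 0.03, 2.3], [0, 0.03, 2.3], [0, 0.03, 2.3], [0, 0.03, 2.3]]' --rot '[[0, 0, 0], [0, 0, 0], [0, 0, 0], [0, 0, 0], [0, 0, 0], [0, 0, 0], [0, 0, 0], [0, 0, 0], [0, 0, 0], [0, 0, 0], [0, 0, 0], [0, 0, 0], [0, 0, 0], [0, 0, 0], [0, 0, 0], [0, 0, 0], [0, 0, 0], [0, 0, 0]]' --grip_force 50

```text
time: 21.87
position: [513.8, 24.7, 32.6]
tcp_rot: [0.681, 0.732, 0.002, 0.002]
force: [0.6, -0.2, 6.2]
gripper_width: 40.2
```

```bash
python3 -c "
from h import *
st()"
```

```text
t 21.87 p [513.8  24.7  32.6] xax [-0.071  0.997 -0.   ] zax [ 0.005  0.    -1.   ] F [ 0.56 -0.2   6.17] M [ 0.01   0.096 -0.001] w 40.2 q [-0.15  0.2   2.09  0.    0.85 -1.79]
```

Call:
send_rows --jaw '[255, 255, 255, 255, 255, 255, 255, 255, 255, 255, 255, 255, 255, 255, 255, 255]' --dp '[[0, 0, -0.3], [0, 0, -0.8], [0, 0, -1.5], [0, 0, -2.2], [0, 0, -2.6], [-0.3, -0.1, -2.75], [-0.9, -0.4, -2.75], [-1.6, -0.7, -2.75], [-2.3, -1, -2.75], [-2.8, -1.2, -2.75], [-3.1, -1.3, -2.75], [-3.13, -1.32, -2.75], [-3.13, -1.32, -2.75], [-3.13, -1.32, -2.75], [-3.13, -1.32, -2.75], [-3.13, -1.32, -2.75]]' --rot '[[0, 0, 0], [0, 0, 0], [0, 0, 0], [0, 0, 0], [0, 0, 0], [0, 0, 0], [0, 0, 0], [0, 0, 0], [0, 0, 0], [0, 0, 0], [0, 0, 0], [0, 0, 0], [0, 0, 0], [0, 0, 0], [0, 0, 0], [0, 0, 0]]'

```text
time: 23.2
position: [469.6, -103.0, 142.3]
tcp_rot: [0.681, 0.732, 0.002, 0.002]
force: [0.5, 0.3, -1.2]
gripper_width: 39.5
```

```bash
python3 - <<'E'
from h import *
st();snap('wH')
c=manip.calibration('top');im=manip.grab_frame('top');np.save('/tmp/top2.npy',im)
E
```

```text
t 23.2 p [ 469.6 -103.   142.3] xax [-0.073  0.997  0.   ] zax [ 0.005  0.001 -1.   ] F [ 0.5   0.27 -1.24] M [0.012 0.001 0.039] w 39.5 q [-0.43 -0.06  2.12  0.    1.07 -2.07]
```

View pics/wH.png

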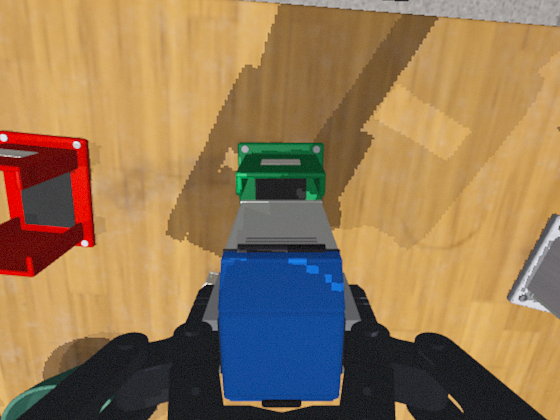

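The stand is visible under the box: screws at (244,149) and (316,149), box bottom near edge at (239–325,201). I'll compute the offset.

```bash
python3 - <<'E'
from h import *
im,c=pickle.load(open('/tmp/wH.pkl','rb'))
g=im[140:160,236:326].astype(int);m=np.argwhere(g.min(2)>120)
L=[m[m[:,1]<45].mean(0)[::-1]+(236,140),m[m[:,1]>=45].mean(0)[::-1]+(236,140)];print(L)
# box near face bottom edge: grey box vs green/dark gradient rows
col=im[190:215,250:315].astype(int).mean(1);print(np.c_[range(190,215),col.round()][:18].astype(int).tolist())
row=im[210].astype(int);print(row[228:246].tolist(),row[318:338].tolist())
S=[onz(c,u,6) for u in L];print('screws',np.round(S,1).tolist())
th=np.arctan2(S[1][1]-S[0][1],S[1][0]-S[0][0])-np.pi/2;x=np.array([np.cos(th),np.sin(th)]);print('yaw',np.degrees(th),'->centre',(S[0]+S[1])[:2]/2+40.5*x)
B=[onz(c,u,109.7) for u in((238.5,201),(325.5,201))];print('boxedge',np.round(B,1).tolist())
th=np.arctan2(B[1][1]-B[0][1],B[1][0]-B[0][0])-np.pi/2;x=np.array([np.cos(th),np.sin(th)]);print('yaw',np.degrees(th),'box centre',(B[0]+B[1])[:2]/2+30*x)
E
```

```text
[array([244.62790698, 148.81395349]), array([316., 149.])]
[[190, 33, 52, 42], [191, 37, 56, 45], [192, 36, 57, 46], [193, 36, 57, 46], [194, 38, 62, 49], [195, 38, 64, 50], [196, 38, 63, 49], [197, 37, 63, 49], [198, 34, 60, 47], [199, 58, 78, 66], [200, 100, 105, 100], [201, 144, 144, 141], [202, 143, 144, 140], [203, 115, 115, 112], [204, 116, 118, 114], [205, 116, 117, 114], [206, 116, 118, 115], [207, 116, 118, 114]]
[[143, 108, 61], [143, 102, 56], [144, 108, 63], [142, 104, 54], [139, 104, 64], [139, 104, 61], [137, 102, 55], [140, 105, 63], [141, 105, 65], [134, 103, 66], [127, 113, 99], [123, 125, 124], [119, 124, 117], [123, 125, 122], [120, 122, 118], [121, 122, 119], [119, 120, 119], [113, 115, 109]] [[115, 115, 114], [117, 118, 116], [112, 114, 110], [115, 119, 114], [118, 115, 114], [113, 114, 110], [113, 97, 77], [117, 87, 42], [116, 86, 54], [115, 86, 49], [120, 91, 59], [119, 92, 58], [118, 86, 53], [120, 88, 53], [121, 91, 54], [118, 91, 48], [120, 90, 52], [119, 89, 53], [121, 89, 47], [123, 90, 48]]
screws [[430.5, -133.0, 6.0], [426.8, -79.3, 6.0]]
yaw 3.9998619092508814 ->centre [ 469.04888123 -103.32576761]
boxedge [[439.8, -125.9, 109.7], [436.6, -82.9, 109.7]]
yaw 4.151509185774363 box centre [ 468.12613682 -102.22102742]
```

Offset is about (+1.2, -1.2) mm, with 3 mm clearance each way. I'll correct and descend into the pocket, stopping short.

Call:
send_rows --jaw '[255, 255, 255, 255, 255, 255, 255, 255, 255, 255, 255, 255, 255, 255]' --dp '[[-0.03, 0.03, 0], [-0.03, 0.03, 0.2], [-0.03, 0.03, 0.4], [-0.03, 0.03, 0.6], [-0.03, 0.03, 0.8], [-0.03, 0.03, 1.0], [-0.03, 0.03, 1.3], [-0.03, 0.03, 1.6], [-0.03, 0.03, 1.9], [-0.03, 0.03, 2.1], [-0.03, 0.03, 2.25], [-0.03, 0.03, 2.35], [-0.03, 0.03, 2.35], [-0.03, 0.03, 2.35]]' --rot '[[0, 0, 0], [0, 0, 0], [0, 0, 0], [0, 0, 0], [0, 0, 0], [0, 0, 0], [0, 0, 0], [0, 0, 0], [0, 0, 0], [0, 0, 0], [0, 0, 0], [0, 0, 0], [0, 0, 0], [0, 0, 0]]'

```text
time: 24.47
position: [471.6, -104.4, 48.4]
tcp_rot: [0.681, 0.732, 0.002, 0.002]
force: [0.4, -0.1, -0.2]
gripper_width: 39.6
```

```bash
python3 -c "
from h import *
weigh(4)"
```

```text
mean F, M(tool) [ 0.163 -0.247 -1.103 -0.005 -0.002  0.023] se [0.192 0.136 0.273 0.014 0.019 0.007]
t 24.67 p [ 471.9 -104.5   49. ] xax [-0.073  0.997 -0.001] zax [ 0.006 -0.    -1.   ] F [ 0.34  0.71 -1.9 ] M [-0.011 -0.013  0.026] w 39.3 q [-0.43  0.1   2.16  0.    0.87 -2.08]
```

Free inside the pocket, with no contact. Lowering the last 10 mm slowly.

Call:
send_rows --jaw '[255, 255, 255, 255, 255, 255, 255, 255, 255, 255]' --dp '[[0, -0.02, 0.04], [0, -0.02, 0.08], [0, -0.02, 0.12], [0, -0.02, 0.16], [0, -0.02, 0.2], [0, -0.02, 0.22], [0, -0.02, 0.24], [0, -0.02, 0.26], [0, -0.02, 0.26], [0, -0.02, 0.26]]' --rot '[[0, 0, 0], [0, 0, 0], [0, 0, 0], [0, 0, 0], [0, 0, 0], [0, 0, 0], [0, 0, 0], [0, 0, 0], [0, 0, 0], [0, 0, 0]]'

```text
time: 25.5
position: [471.3, -104.6, 38.7]
tcp_rot: [0.681, 0.732, 0.002, 0.002]
force: [0.8, -0.2, -1.1]
gripper_width: 39.2
```

```bash
python3 -c "
from h import *
weigh(3)"
```

```text
mean F, M(tool) [-0.249  0.23  -0.803  0.034  0.023  0.003] se [0.543 0.324 0.208 0.009 0.005 0.02 ]
t 25.65 p [ 471.3 -104.6   38.7] xax [-0.073  0.997 -0.001] zax [ 0.006 -0.    -1.   ] F [-0.23  0.08 -0.88] M [ 0.017  0.021 -0.001] w 39.4 q [-0.43  0.12  2.17  0.    0.85 -2.08]
```

Just reaching the floor; creeping until there is a clear contact.

Call:
send_rows --jaw '[255, 255, 255, 255, 255]' --dp '[[0, 0, 0.02], [0, 0, 0.04], [0, 0, 0.05], [0, 0, 0.05], [0, 0, 0.05]]' --rot '[[0, 0, 0], [0, 0, 0], [0, 0, 0], [0, 0, 0], [0, 0, 0]]'

```text
time: 26.07
position: [471.4, -104.7, 38.6]
tcp_rot: [0.681, 0.733, 0.002, 0.002]
force: [-6.0, 2.0, 13.1]
gripper_width: 39.4
```

```bash
python3 -c "
from h import *
weigh(3)"
```

```text
mean F, M(tool) [-5.603  1.903 12.783  0.97   0.556 -0.023] se [0.16  0.051 0.16  0.01  0.019 0.024]
t 26.22 p [ 471.4 -104.7   38.6] xax [-0.073  0.997 -0.   ] zax [ 0.005  0.    -1.   ] F [-6.07  1.31 12.78] M [0.472 0.936 0.049] w 39.4 q [-0.43  0.12  2.17  0.    0.85 -2.08]
```

Seated: TCP z=38.6, which is 6 mm above the bench-contact value, as predicted. Releasing and rising.

Call:
send_rows --jaw '[170, 130, 80, 60, 60, 60, 60, 60, 60, 60, 60, 60, 60, 60, 60, 60, 60]' --dp '[[0, 0, 0], [0, 0, 0], [0, 0, 0], [0, 0, 0], [0, 0, 0], [0, 0, 0], [0, 0, 0], [0, 0, -0.3], [0, 0, -0.8], [0, 0, -1.4], [0, 0, -2.2], [0, 0, -3], [0, 0, -3.8], [0, 0, -4.2], [0, 0, -4.5], [0, 0, -4.5], [0, 0, -4.5]]' --rot '[[0, 0, 0], [0, 0, 0], [0, 0, 0], [0, 0, 0], [0, 0, 0], [0, 0, 0], [0, 0, 0], [0, 0, 0], [0, 0, 0], [0, 0, 0], [0, 0, 0], [0, 0, 0], [0, 0, 0], [0, 0, 0], [0, 0, 0], [0, 0, 0], [0, 0, 0]]'

```text
time: 27.63
position: [470.3, -104.6, 218.1]
tcp_rot: [0.681, 0.733, 0.002, 0.001]
force: [-0.4, -0.4, -0.9]
gripper_width: 65.5
```

```bash
python3 - <<'E'
from h import *
st();snap('wI')
sc=manip.grab_frame('scene');im=cv2.imread('pics/wI.png')
b=cv2.resize(sc[165:235,150:390],(800,233),interpolation=cv2.INTER_CUBIC)[:,:,::-1]
a=np.zeros((360,800,3),np.uint8);a[:,120:600]=cv2.resize(im,(480,360))
cv2.imwrite('pics/final.png',np.vstack([a,b]))
E
```

```text
t 27.63 p [ 470.3 -104.6  218.1] xax [-0.073  0.997  0.   ] zax [ 0.004  0.    -1.   ] F [-0.41 -0.36 -0.88] M [0.006 0.017 0.024] w 65.5 q [-0.43 -0.14  2.05  0.    1.22 -2.08]
```

View pics/final.png

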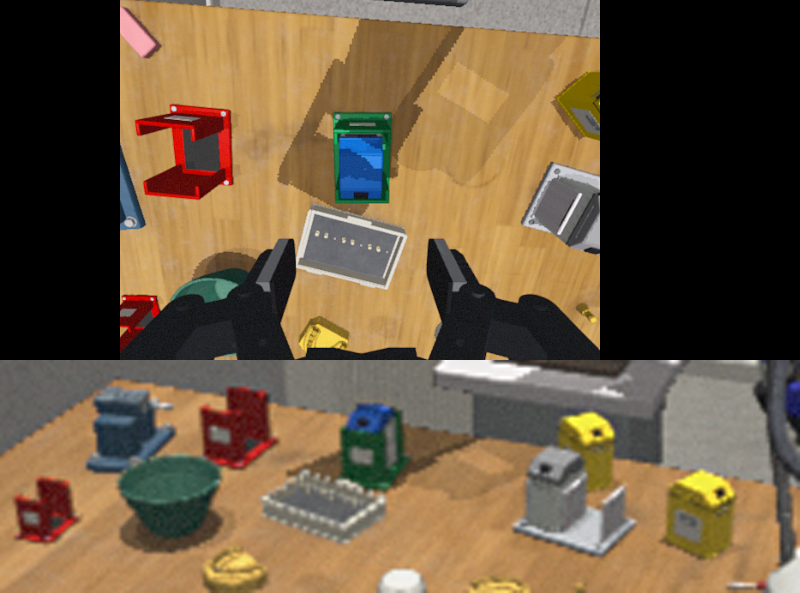

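The blue-lidded box sits upright and fully down in the green stand: in the wrist view at (361,165), and in the scene view with only the lid showing above the walls at (372,420). The grey-lidded box is still in the caddy and nothing else has moved. Handing in.

```bash
python3 -c "
from h import *
print(manip.sign_off())"
```

```text
the job is handed in; nothing more can be done
None
```

The blue-lidded box is empty and now stands upright and home in the green stand. I handed the job in at about 28 s of the 64 s allowed.

- **Check for an ingot:** I lifted the box clear by its ends and rocked it ±30° end to end, twice over, lid up. The wrist force averaged 1.38–1.52 N, about 0.148 kg, where an ingot would have given 2.4 N or more. The moments at the two tilts matched each time, so nothing was shifting inside. Single force readings right after the lift were noisy (1.25 to 2.2 N), so I relied on the averages.
- **Placing:** I set the box on clear bench, took it again by its broad faces, corrected about 1 mm from a wrist picture and lowered it into the pocket. It met the floor at the predicted height, with up to 13 N on the tool as I pressed to confirm contact.
- **Last checks:** The final pictures show only the lid above the green walls and the gripper clear above it. The grey-lidded box is still in the caddy, and the other things in view are where they were.

I viewed 10 pictures. No check failed.

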